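Open the round dial lock and offer it up to its hasp

ROBOT

A 6-joint arm with a two-finger parallel gripper is mounted at the origin on a cart in front of the work surface, level with it; the furniture and walls round the work are solid. World frame = base frame: x ahead of the robot, y to its left, z up, the work surface at z = 0. Lengths are in m, angles in degrees, forces in N, time in s.
With the tool pointing down it reaches from about 0.425 to 0.95 m from the base axis. Payload 14.7 kg.
Tool frame: the origin (TCP) lies midway between the tips of the shut fingers; the grasp point (between the pads) lies ctrl.hold_point_z behind it (ctrl.hold_point_z is the distance from the TCP to the grasp point, in m); z points along the fingers, y is the line along which they close (so a half turn about z gives the same grasp; the last joint's range is limited). The gripper opens to 85 mm and grips with 20 to 120 N. Pads are 22 mm wide; open, the fingers measure 114 mm over their backs; the gripper's body (76 mm by 85 mm) begins 54 mm behind the grasp point. The pads swing forward as they close: fully open they stand 13 mm farther back than shut.
Start: joints at [66.658, 27.513, 91.461, -0, 61.026, -2.67], TCP at [0.229, 0.608, 0.231] pointing down, gripper open.
Joint ranges: [-157.49, 157.49], [-46.99, 117.5], [13.45, 153.17], [-89.5, 269.5], [5.16, 153.95], [-167.48, 167.48]. Speed limits (degrees/s): [108.29, 108.29, 136.94, 172.46, 172.46, 172.46].

INTERFACE

Orientations are given as [roll, pitch, yaw] about the fixed x, y, z axes, in that order (R = Rz(yaw) Ry(pitch) Rx(roll)).
In Python, from station import observe, viewer, order, ctrl gives the robot as it stands.
- The arm moves only by the shell command python3 -m pendant 'ROWS' [FORCE]. ROWS is JSON, a list of rows, each an object with "dp": the shift along the tool's x, y, z in mm, a list of three; "rot": the turn, a rotation vector about the tool's x, y, z in rad, a list of three; "claw": the finger opening in mm, from 0 to 85.4. A call has 1 to 20 rows; each row shifts and turns the commanded pose from where the row before left it, along the tool's axes as they then stand; what a row does not reach is not made up. A row lasts 1/12 s, in which the tool goes at most 41.7 mm and 7.16 degrees, less where a joint would pass 70% of its speed; a pose out of reach is approached as far as the arm can. A call is refused whole if a number of a shift passes 41.7 or a number of a turn 0.125, either way. A call with a gripper value outside its range is refused whole. The fingers move at their own pace and stop on an object; FORCE is the grip in N (left out, the last holds). Time passes only in rows, so rows that do not move let the fingers close. It gives the time, the measured TCP pose, the force, the opening and the grip force at its end, in the units of the state.
- observe(): the state, without advancing time (a new reading comes with each control period).
- viewer.read_camera(name): name is "scene" or "top" or "wrist"; returns the picture (420x560x3 uint8, red, green, blue); there is no depth.
- viewer.calibration(name): a dict with "vertical_fov" (degrees; the focal length in pixels is half the picture's height over the tangent of half this angle, whatever the lens; pixels are square), "cx", "cy" (the principal point, pixels), "view" (4x4, takes a point from world to camera coordinates); the wrist camera has in their place "T_tool_cam" (4x4, takes a point from camera to tool coordinates, whose origin is the TCP and whose axes are the flange's). Camera axes: x right, y up, looking along -z (the intrinsics and any distortion apply to the point x, -y, -z); pixel columns grow to the right and rows downward; lengths in m; the calibration is good to about 2 mm. A picture is of the moment at which its call begins: read the wrist's pose just before it. calibration takes no time and is no camera call.
- order.finish_job(): hands the job in; it is judged then, once.
The state is a dict: "time_s": time; "joint_pos": joint angles; "dq": joint speeds; "joint_torque": joint torques, N m; "tool_pos": TCP position; "tcp_rot": TCP orientation; "wrist_force": force on the tool from outside, world axes, zero at the start; "ft_torque": the same for the moment, N m; "opening": opening from 0.0 (shut) to 1.0 (fully open); "finger_force": force on a finger pad.
Only numpy, scipy, OpenCV 4.12 (cv2) and the standard library are available. Lean on these libraries where they do the work, as an engineer would, in place of code of your own. Each camera call takes 0.05 s, during which the arm holds its last target. There are 200 camera calls.

TASK

Closing time: the round combination lock lies dial up in its cradle; leaving it there, turn its dial until the pointer clicks in at the small index block on the rim above the shackle, then pull the shackle fully out, which only that notch allows. Then pick up the open lock and present it to the hasp it pairs with by shape, the one on the round tin and not the one on the square box: finish while holding it still, dial up and shackle still open, centred close above that hasp and not touching it. Leave the tape roll, mustard jar and cracker box where they stand.

Things in the scene. Friction and masses are not known exactly. Their poses are not given: they have to be found in the camera images.
- cradle: fixed dark steel cradle under the lock; origin at the centre of its underside, z up, x the way the shackle points. A 10 mm thick foot (disc 60 mm across, and a cross bar 14 x 67 mm centred 26.5 mm along +x) with three 8 mm posts rising to 26 mm at (26.5, 26.5), (26.5, -26.5) and (-37.5, 0) mm; the lock's +y and -y sides are open to fingers
- lock: loose round padlock lying flat in the cradle (1.5 mm of play), about 0.36 kg in all: disc 64 mm across, 30 mm high, with a 42 mm wide shoulder to 34 mm along +x; origin at the centre of its underside (at z 10 mm), z up, x the way the shackle comes out. A 5 x 3 mm index block lies on the top rim at +x. Grip it at its +y and -y sides (64 mm apart), dial between the fingers, and lift straight up
- dial (a joint): dial angle about the lock's z, rad: 0 = pointer at the index block (the opening notch), positive anticlockwise from above; starts at 0.5 to 1.3, turns from -0.9 to 1.7. It clicks every 0.314 rad (about 0.06 N m to leave a click) and settles in the nearest click when let go; the shackle comes out only within about 0.08 rad of 0, and once out it holds the dial
- dial_grip (a point): point on the dial's axis, mid-height of its grip bar, 44 mm above the lock's underside; turns with the dial: x points along the bar to the pointer end (white line on top). The bar is 40 mm long (x), 10 mm thick (y), from 35 to 53 mm above the lock's underside; the black disc under it is 44 mm across, top at 36 mm
- shackle (a joint): how far the shackle is pulled out of the lock along the lock's +x, m: 0 shut, 0.016 fully out; dragging takes about 2 N, and it stays where it is left
- shackle_legs (a point): midway between the shackle's two straight legs, 47 mm from the lock's axis along its +x when shut, 15 mm above the lock's underside; moves with the shackle, axes as the lock's. 8 mm round steel bar: legs along x at y = +17 and -17 mm (42 mm over the outsides, 26 between), straight from the lock to 9 mm past this point; the bow's outer edge is 27 mm past it
- round_tin: fixed round grey steel tin with an aluminium lid, 95 mm across, 45 mm high, round hasp plate on the lid; origin at the centre of its underside
- round_hasp (a point): top of the steel staple (27 mm wide, 62.5 mm above the worktop) at the centre of the round tin's lid; the lock is to be held with its axis over this point, its underside 20 to 80 mm above it
- square_box: fixed square grey steel box with an aluminium lid, 95 x 95 mm, 45 mm high, square hasp plate on the lid, staple to 62.5 mm; origin at the centre of its underside; not the one to use
- tape_roll: loose roll of paper tape lying flat, 73 mm across, 19 mm high; origin at the centre of its underside; to be left alone
- mustard_jar: loose jar with a red lid, 62 mm across, 86 mm high; origin at the centre of its underside; to be left alone
- cracker_box: loose small carton, 57 x 63 x 70 mm; origin at the centre of its underside; to be left alone

How it is judged:
By the outcome, as a careful person would: the job done as asked, in the order asked, and still so for the second after the job is handed in, while the arm keeps its last pose, push and grip.
It also fails if it takes over 59 s, if anything falls off the work surface, if the arm or the gripper's body presses on something with over 40 N, if the wrist force passes 120 N, or if a joint passes its speed limit or range.

## Working session

There is one attempt and no reset: what is moved stays moved. The work goes in short steps, Python scripts to look and compute and a shell command to move; the robot and the scene stay as the last step left them, time stands still between calls to the robot, and variables do not carry over. Pictures are saved under pics/ and viewed, at most 13 in all, crops included, and the job is handed in when it is done.

```bash
ls; mkdir -p pics; python3 - <<'E'
from station import observe, viewer, order, ctrl
import cv2,numpy as np
print(observe(), ctrl.hold_point_z)
ims=[]
for n in ["scene","top","wrist"]:
    c=viewer.calibration(n);print(n,{k:(np.round(v,4).tolist() if not isinstance(v,str) else v) for k,v in c.items()})
    im=viewer.read_camera(n);cv2.imwrite(f"pics/{n}0.png",im[:,:,::-1])
E
```

```text
pics
{'time_s': 0.0, 'joint_pos': array([ 6.66567486e+01,  2.75509329e+01,  9.14927032e+01, -7.51204724e-04,
        6.10250538e+01, -2.67142694e+00]), 'dq': array([ 0.1054768 , -0.0456255 , -0.00664863, -0.05952602, -0.10888607,
        0.02483901]), 'joint_torque': array([ 3.45316266e-04, -9.50655913e+01, -4.30179799e+01, -1.08025264e-05,
        1.23411999e-02,  1.48389045e-04]), 'tool_pos': array([0.22930211, 0.60778743, 0.23066699]), 'tcp_rot': array([-1.79931354e+02, -2.54549020e-03,  1.59328538e+02]), 'wrist_force': array([ 0.24425171, -0.29515033,  0.1857151 ]), 'ft_torque': array([-0.02689744, -0.00023744,  0.04786637]), 'finger_force': 0.0, 'opening': 1.0027965203175746} 0.0187
scene {'vertical_fov': 42.1308, 'cx': 275.6457, 'cy': 219.6232, 'view': [[0.8934, -0.449, 0.0166, -0.4083], [0.2827, 0.5905, 0.7559, -0.2965], [-0.3492, -0.6706, 0.6544, -0.9573], [0.0, 0.0, 0.0, 1.0]]}
top {'vertical_fov': 57.0716, 'cx': 279.9137, 'cy': 206.5987, 'view': [[0.0245, -0.999, 0.0363, 0.1416], [0.9834, 0.0306, 0.1789, -0.5537], [-0.1799, 0.0313, 0.9832, -0.8929], [0.0, 0.0, 0.0, 1.0]]}
wrist {'vertical_fov': 67.5362, 'cx': 278.3614, 'cy': 207.5335, 'T_tool_cam': [[0.0002, 0.9532, 0.3023, 0.0774], [1.0, -0.0002, -0.0001, 0.0012], [0.0, 0.3023, -0.9532, -0.1436], [0.0, 0.0, 0.0, 1.0]]}
```

View pics/top0.png

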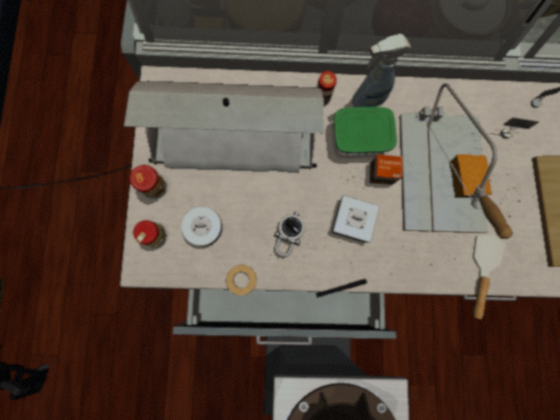

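View pics/scene0.png

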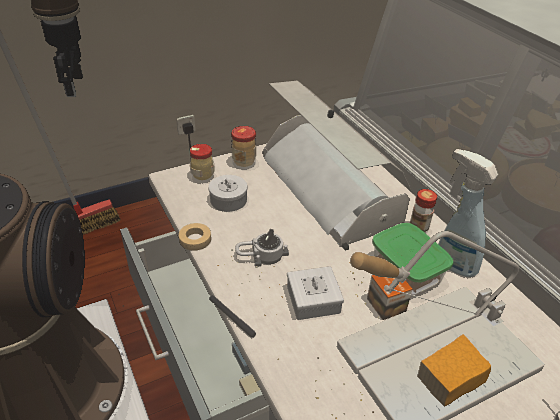

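The top view shows the lock at about (291,227) with its shackle towards the robot at (284,248). The round tin is at (202,226), the square box at (356,219), the tape at (241,279), the jar at (148,234) and the carton at (388,169). The scene view agrees: lock at (268,245), shackle at (243,250).

```bash
cat > h.py <<'E'
from station import observe, viewer, order, ctrl
import cv2,numpy as np
from scipy.spatial.transform import Rotation as R
def toolT():
    s=observe();T=np.eye(4);T[:3,:3]=R.from_euler('xyz',s['tcp_rot'],degrees=True).as_matrix();T[:3,3]=s['tool_pos'];return T
def cam(n,T=None):
    c=viewer.calibration(n);f=210/np.tan(np.radians(c['vertical_fov']/2))
    W=np.linalg.inv(c['view']) if n!='wrist' else (toolT() if T is None else T)@np.array(c['T_tool_cam'])
    return W,f,c['cx'],c['cy']
def cast(n,px,z,T=None):
    W,f,cx,cy=cam(n,T);d=W[:3,:3]@np.array([(px[0]-cx)/f,-(px[1]-cy)/f,-1]);o=W[:3,3]
    return o+d*(z-o[2])/d[2]
def proj(n,p,T=None):
    W,f,cx,cy=cam(n,T);q=np.linalg.inv(W)@np.append(p,1);return np.array([cx+f*q[0]/-q[2],cy-f*q[1]/-q[2]])
def to_tool(p):  # mm in tool axes from TCP
    T=toolT();return np.round(1000*T[:3,:3].T@(np.array(p)-T[:3,3]),1)
E
python3 - <<'E'
from h import *
for k,px,z in [('lockdial',(291,227),.06),('bow',(283,254),.025),('tin',(202,226),.045),('box',(356,219),.045),('tape',(241,279),.019),('jar',(148,234),.086),('crk',(388,169),.07)]:
    p=cast('top',px,z);print(k,p.round(3),proj('scene',p).round(0))
print(cam('top')[0][:3,3],toolT()[:3,:3].round(2))
im=cv2.imread('pics/top0.png');cv2.imwrite('pics/c1.png',cv2.resize(im[205:265,160:320],None,fx=5,fy=5,interpolation=cv2.INTER_CUBIC))
E
```

```text
lockdial [0.499 0.13  0.06 ] [266. 235.]
bow [0.436 0.146 0.025] [237. 251.]
tin [0.497 0.343 0.045] [228. 187.]
box [ 0.525 -0.03   0.045] [313. 285.]
tape [0.374 0.246 0.019] [195. 233.]
jar [0.47  0.457 0.086] [199. 152.]
crk [ 0.647 -0.104  0.07 ] [387. 282.]
[0.38047626 0.18639481 0.97182447] [[-0.94  0.35 -0.  ]
 [ 0.35  0.94 -0.  ]
 [ 0.   -0.   -1.  ]]
```

View pics/c1.png

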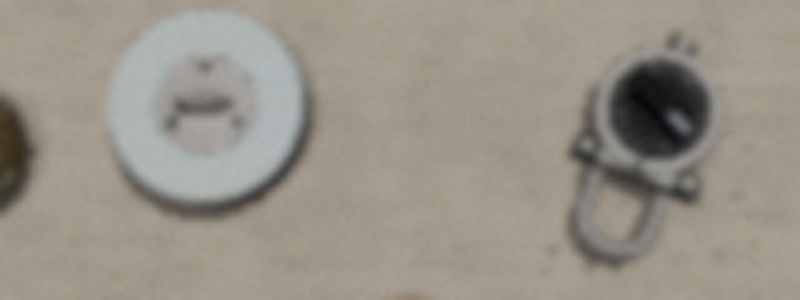

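```bash
python3 -m pendant '[{"dp":[-26.4,-22,2]},{"dp":[-26.4,-22,2]},{"dp":[-26.4,-22,2]},{"dp":[-26.4,-22,2]},{"dp":[-26.4,-22,2]},{"dp":[-26.4,-22,2]},{"dp":[-26.4,-22,2]},{"dp":[-26.4,-22,2]},{"dp":[-26.4,-22,2]},{"dp":[-26.4,-22,2]},{"dp":[-26.4,-22,2]},{"dp":[-26.4,-22,2]},{"dp":[-26.4,-22,2]},{"dp":[-26.4,-22,2]},{"dp":[-26.4,-22,2]},{"dp":[-26.4,-22,2]}]'
python3 -m pendant '[{"rot":[0,0,0.12]},{"rot":[0,0,0.12]},{"rot":[0,0,0.12]},{"rot":[0,0,0.12]},{"rot":[0,0,0.12]},{"rot":[0,0,0.12]},{"rot":[0,0,0.12]},{"rot":[0,0,0.12]},{"rot":[0,0,0.12]},{"rot":[0,0,0.12]},{"rot":[0,0,0.12]},{"rot":[0,0,0.12]},{"rot":[0,0,0.12]},{"rot":[0,0,0.12]},{"rot":[0,0,0.08]},{"dp":[0,0,0]},{"dp":[0,0,0]}]'
python3 - <<'E'
from h import *
s=observe();print(s['time_s'],s['tool_pos'],s['tcp_rot'],s['joint_pos'].round(1))
im=viewer.read_camera('wrist');cv2.imwrite('pics/w1.png',im[:,:,::-1])
E
```

```text
0.15 [0.22933472 0.60787418 0.23078634] [-1.79945397e+02 -2.16783114e-03  1.59326920e+02] [66.7 27.5 91.5 -0.  61.  -2.7]validation failed for argument at $[0]...
validation failed for argument at $[0]...
```

View pics/w1.png

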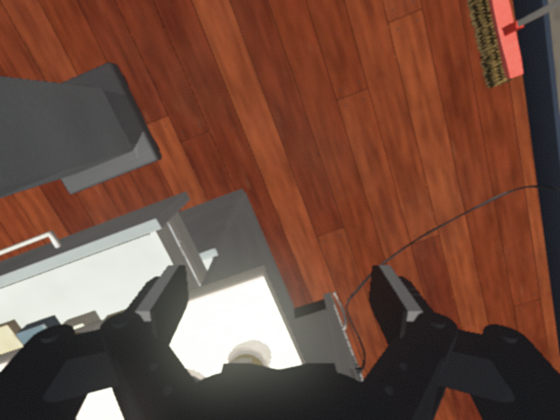

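The arm hasn't moved: the rows were refused because every row needs all three keys. This view shows only the floor and the drawer.

```bash
python3 -m pendant '[{"dp":[-26.4,-22,2],"rot":[0,0,0],"claw":85},{"dp":[-26.4,-22,2],"rot":[0,0,0],"claw":85},{"dp":[-26.4,-22,2],"rot":[0,0,0],"claw":85},{"dp":[-26.4,-22,2],"rot":[0,0,0],"claw":85},{"dp":[-26.4,-22,2],"rot":[0,0,0],"claw":85},{"dp":[-26.4,-22,2],"rot":[0,0,0],"claw":85},{"dp":[-26.4,-22,2],"rot":[0,0,0],"claw":85},{"dp":[-26.4,-22,2],"rot":[0,0,0],"claw":85},{"dp":[-26.4,-22,2],"rot":[0,0,0],"claw":85},{"dp":[-26.4,-22,2],"rot":[0,0,0],"claw":85},{"dp":[-26.4,-22,2],"rot":[0,0,0],"claw":85},{"dp":[-26.4,-22,2],"rot":[0,0,0],"claw":85},{"dp":[-26.4,-22,2],"rot":[0,0,0],"claw":85},{"dp":[-26.4,-22,2],"rot":[0,0,0],"claw":85},{"dp":[-26.4,-22,2],"rot":[0,0,0],"claw":85},{"dp":[-26.4,-22,2],"rot":[0,0,0],"claw":85}]'
python3 -m pendant '[{"dp":[0,0,0],"rot":[0,0,0.12],"claw":85},{"dp":[0,0,0],"rot":[0,0,0.12],"claw":85},{"dp":[0,0,0],"rot":[0,0,0.12],"claw":85},{"dp":[0,0,0],"rot":[0,0,0.12],"claw":85},{"dp":[0,0,0],"rot":[0,0,0.12],"claw":85},{"dp":[0,0,0],"rot":[0,0,0.12],"claw":85},{"dp":[0,0,0],"rot":[0,0,0.12],"claw":85},{"dp":[0,0,0],"rot":[0,0,0.12],"claw":85},{"dp":[0,0,0],"rot":[0,0,0.12],"claw":85},{"dp":[0,0,0],"rot":[0,0,0.12],"claw":85},{"dp":[0,0,0],"rot":[0,0,0.12],"claw":85},{"dp":[0,0,0],"rot":[0,0,0.12],"claw":85},{"dp":[0,0,0],"rot":[0,0,0.12],"claw":85},{"dp":[0,0,0],"rot":[0,0,0.12],"claw":85},{"dp":[0,0,0],"rot":[0,0,0.08],"claw":85},{"dp":[0,0,0],"rot":[0,0,0],"claw":85},{"dp":[0,0,0],"rot":[0,0,0],"claw":85}]'
python3 - <<'E'
from h import *
s=observe();print(s['time_s'],s['tool_pos'],s['tcp_rot'],s['joint_pos'].round(1))
im=viewer.read_camera('wrist');cv2.imwrite('pics/w2.png',im[:,:,::-1])
E
```

```text
time_s: 1.53
tool_pos: [0.5009, 0.128, 0.1992]
tcp_rot: [180.0, 0.0, 159.3]
wrist_force: [0.5, 0.5, 0.4]
opening: 0.997
finger_force: 0.0
time_s: 2.95
tool_pos: [0.5003, 0.1297, 0.1993]
tcp_rot: [-180.0, 0.0, 58.6]
wrist_force: [0.1, -0.2, -1.9]
opening: 0.991
finger_force: 0.0
2.95 [0.5003458  0.12968996 0.19925575] [-1.79996118e+02  4.03156338e-03  5.86499150e+01] [ 11.2  19.2 110.8  -0.   50.1  42.5]
```

View pics/w2.png

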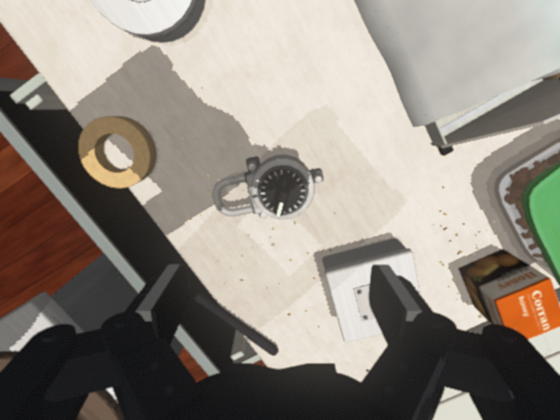

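The lock's dial is centred near (281,188), with the white pointer end at about (280,208) and the shackle bow at (218,196). The posts are at (253,162), (251,210) and (319,175).

```bash
python3 - <<'E'
from h import *
im=cv2.imread('pics/w2.png')
print(proj('wrist',toolT()[:3,3]))
for k,px,z in [('dial',(281,188),.055),('bow',(216,196),.025),('back post',(319,175),.026),('tin',(147,0),.045),('box',(364,302),.045),('tape',(117,153),.019)]:
    p=cast('wrist',px,z);print(k,p.round(3),proj('top',p).round(0))
cv2.imwrite('pics/c2.png',cv2.resize(im[140:230,200:335],None,fx=5.5,fy=5.5,interpolation=cv2.INTER_CUBIC))
E
```

```text
[278.88920145 269.02035299]
dial [0.506 0.134 0.055] [289. 224.]
bow [0.439 0.156 0.025] [279. 253.]
back post [0.542 0.119 0.026] [295. 211.]
tin [0.493 0.325 0.045] [209. 228.]
box [ 0.516 -0.026  0.045] [354. 223.]
tape [0.377 0.245 0.019] [241. 278.]
```

View pics/c2.png

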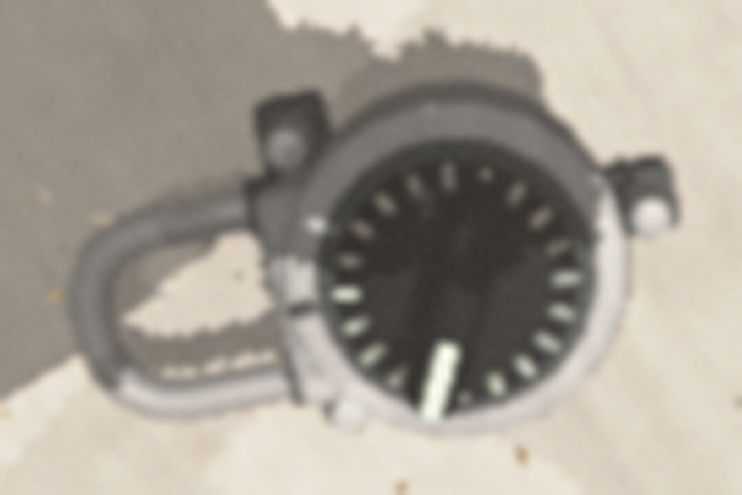

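The crop shows the index block at crop pixel (302,307), the disc centre at (457,285) and the white line from (448,345) to (432,415). The post tops are at (290,147), (345,410) and (655,212).

```bash
python3 - <<'E'
from h import *
T=toolT()
c=lambda u,v,z:cast('wrist',(200+(u+.5)/5.5-.5,140+(v+.5)/5.5-.5),z,T)
a=c(290,147,.026);b=c(345,410,.026);d=c(655,212,.026);m=(a+b)/2
print(a,b,d,'sep',np.linalg.norm(a-b),np.linalg.norm(m-d))
u=(m-d)/np.linalg.norm(m-d);yaw=np.degrees(np.arctan2(u[1],u[0]));ctr=(m*37.5+d*26.5)/64
print('yaw',yaw,'ctr by posts',ctr)
D=c(457,285,.046);I=c(302,307,.0415);print('disc',D,'index',I,np.degrees(np.arctan2(*(I-D)[[1,0]])))
p=c(448,345,.063);q=c(432,415,.063);w=np.degrees(np.arctan2(*(q-p)[[1,0]]));w2=np.degrees(np.arctan2(*(q-D)[[1,0]]));print('pointer',p,q,w%360,w2%360)
E
```

```text
[0.48895944 0.16235459 0.026     ] [0.47030482 0.11365485 0.026     ] [0.54061144 0.11662133 0.026     ] sep 0.05215035397765218 0.06461985363539507
yaw 160.6759494411688 ctr by posts [0.50488138 0.12915066 0.026     ]
disc [0.50420538 0.12840205 0.046     ] index [0.4775924  0.13840822 0.0415    ] 159.39431966061352
pointer [0.49960237 0.12414776 0.063     ] [0.49079024 0.11486856 0.063     ] 226.47889538191205 225.25160697626433
```

```bash
python3 -m pendant '[{"dp":[0,0,0],"rot":[0,0,0.093],"claw":40},{"dp":[0,0,0],"rot":[0,0,0.093],"claw":40},{"dp":[2,3.7,0],"rot":[0,0,0],"claw":40},{"dp":[0,0,25],"rot":[0,0,0],"claw":40},{"dp":[0,0,30],"rot":[0,0,0],"claw":40},{"dp":[0,0,30],"rot":[0,0,0],"claw":40},{"dp":[0,0,30],"rot":[0,0,0],"claw":40},{"dp":[0,0,20],"rot":[0,0,0],"claw":40},{"dp":[0,0,10],"rot":[0,0,0],"claw":40},{"dp":[0,0,5],"rot":[0,0,0],"claw":40},{"dp":[0,0,0],"rot":[0,0,0],"claw":40}]' 30
python3 -m pendant '[{"dp":[0,0,0],"rot":[0,0,0],"claw":5},{"dp":[0,0,0],"rot":[0,0,0],"claw":5},{"dp":[0,0,0],"rot":[0,0,0],"claw":5},{"dp":[0,0,0],"rot":[0,0,0],"claw":5},{"dp":[0,0,0],"rot":[0,0,0],"claw":5},{"dp":[0,0,0],"rot":[0,0,0],"claw":5}]' 30
```

```text
time_s: 3.92
tool_pos: [0.5044, 0.1286, 0.0488]
tcp_rot: [-180.0, 0.0, 48.0]
wrist_force: [-0.4, 0.5, 0.7]
opening: 0.465
finger_force: 0.0
time_s: 4.42
tool_pos: [0.5053, 0.1288, 0.0505]
tcp_rot: [179.9, -0.1, 47.9]
wrist_force: [-0.5, -0.6, 7.1]
opening: 0.104
finger_force: 34.0
```

```bash
python3 -m pendant '[{"dp":[0,0,-1],"rot":[0,0,0.098],"claw":5},{"dp":[0,0,0],"rot":[0,0,0.098],"claw":5},{"dp":[0,0,0],"rot":[0,0,0.098],"claw":5},{"dp":[0,0,0],"rot":[0,0,0.098],"claw":5},{"dp":[0,0,0],"rot":[0,0,0.098],"claw":5},{"dp":[0,0,0],"rot":[0,0,0.098],"claw":5},{"dp":[0,0,0],"rot":[0,0,0.098],"claw":5},{"dp":[0,0,0],"rot":[0,0,0.098],"claw":5},{"dp":[0,0,0],"rot":[0,0,0.098],"claw":5},{"dp":[0,0,0],"rot":[0,0,0.098],"claw":5},{"dp":[0,0,0],"rot":[0,0,0.098],"claw":5},{"dp":[0,0,0],"rot":[0,0,0.102],"claw":5},{"dp":[0,0,0],"rot":[0,0,0],"claw":5},{"dp":[0,0,0],"rot":[0,0,0],"claw":5}]'
python3 -c "
from h import *
s=observe();print(s['ft_torque'],s['joint_pos'].round(1))"
```

```text
time_s: 5.58
tool_pos: [0.505, 0.1286, 0.0509]
tcp_rot: [-180.0, -0.1, -19.6]
wrist_force: [2.2, -3.5, -1.0]
opening: 0.104
finger_force: 32.9
[-0.70319412 -0.35540041 -0.01595594] [ 11.   32.4 116.8  -0.   30.7 120.6]
```

```bash
python3 -m pendant '[{"dp":[0,0,0],"rot":[0,0,0],"claw":40},{"dp":[0,0,0],"rot":[0,0,0],"claw":40},{"dp":[0,0,0],"rot":[0,0,0],"claw":60},{"dp":[0,0,-30],"rot":[0,0,0],"claw":60},{"dp":[0,0,-30],"rot":[0,0,0],"claw":60},{"dp":[0,0,-40],"rot":[0,0,0],"claw":60},{"dp":[0,0,0],"rot":[0,0,0],"claw":60},{"dp":[0,0,0],"rot":[0,0,0],"claw":60}]'
python3 - <<'E'
from h import *
im=viewer.read_camera('wrist');cv2.imwrite('pics/w3.png',im[:,:,::-1])
T=toolT();q=proj('wrist',[.5045,.1288,.05],T).astype(int);print(q)
x=max(0,q[0]-100);y=max(0,q[1]-75);print(x,y)
cv2.imwrite('pics/c3.png',cv2.resize(im[y:y+150,x:x+200,::-1],None,fx=4,fy=4,interpolation=cv2.INTER_CUBIC))
E
```

```text
time_s: 6.25
tool_pos: [0.5058, 0.1291, 0.1525]
tcp_rot: [-179.9, -0.2, -19.7]
wrist_force: [-1.3, 0.5, -0.2]
opening: 0.704
finger_force: 0.0
[280 207]
180 132
```

View pics/c3.png

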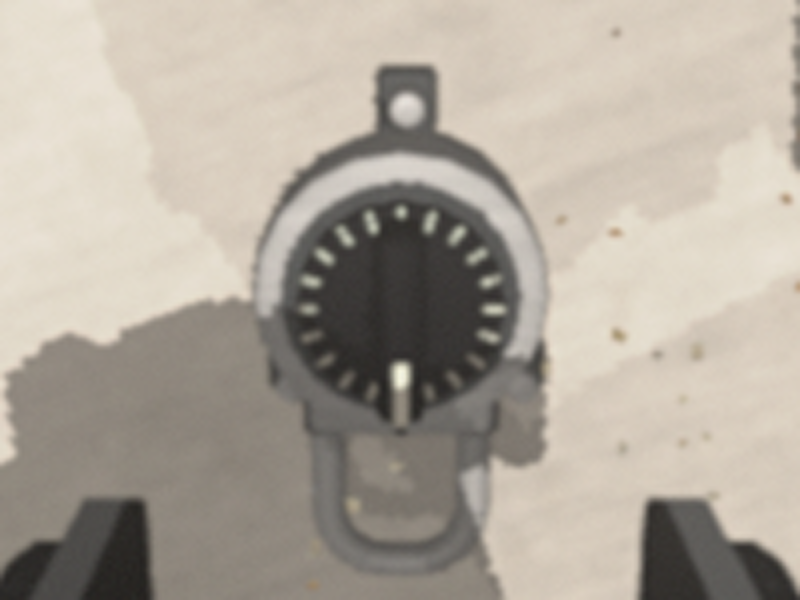

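The pointer is now at the index, directly above the shackle at crop (402,395). The shackle legs are at crop u=330 and 474 (v 460), the bow's outer edge is at (402,573), and the disc centre is at (400,308).

```bash
python3 - <<'E'
from h import *
c=lambda u,v,z:cast('wrist',(180+(u+.5)/4-.5,132+(v+.5)/4-.5),z)
L,Rr,B,D,P=c(330,460,.025),c(474,460,.025),c(402,573,.025),c(400,308,.046),c(406,108,.026)
for k,p in zip('LRBDP',(L,Rr,B,D,P)): print(k,p.round(4),to_tool(p))
d=B-P;print(np.linalg.norm(L-Rr),np.linalg.norm(d[:2]),np.degrees(np.arctan2(d[1],d[0])))
E
```

```text
L [0.4667 0.1601 0.025 ] [-46.6 -16.4 126. ]
R [0.4554 0.1283 0.025 ] [-46.5  17.3 126. ]
B [0.433  0.1542 0.025 ] [-76.3   0.5 125.9]
D [0.5027 0.1299 0.046 ] [-2.500e+00 -1.000e-01  1.051e+02]
P [0.5386 0.1157 0.026 ] [ 36.    1.2 125.1]
0.0337366525763952 0.11233819673927004 159.94936010827294
```

```bash
python3 -m pendant '[{"dp":[-26,0.2,0],"rot":[0,0,0],"claw":60},{"dp":[-26.5,0.2,20],"rot":[0,0,0],"claw":60},{"dp":[0,0,35],"rot":[0,0,0],"claw":60},{"dp":[0,0,35],"rot":[0,0,0],"claw":60},{"dp":[0,0,28],"rot":[0,0,0],"claw":60},{"dp":[0,0,16],"rot":[0,0,0],"claw":60},{"dp":[0,0,9.5],"rot":[0,0,0],"claw":60},{"dp":[0,0,0],"rot":[0,0,0],"claw":60},{"dp":[0,0,0],"rot":[0,0,0],"claw":60}]'
python3 -m pendant '[{"dp":[0,0,0],"rot":[0,0,0],"claw":35},{"dp":[0,0,0],"rot":[0,0,0],"claw":35},{"dp":[0,0,0],"rot":[0,0,0],"claw":35},{"dp":[0,0,0],"rot":[0,0,0],"claw":35},{"dp":[0,0,0],"rot":[0,0,0],"claw":35}]' 30
```

```text
time_s: 7.05
tool_pos: [0.4544, 0.146, 0.0064]
tcp_rot: [179.9, 0.1, -19.8]
wrist_force: [0.1, -0.4, 0.2]
opening: 0.706
finger_force: 0.0
time_s: 7.47
tool_pos: [0.4554, 0.1462, 0.0075]
tcp_rot: [-180.0, -0.1, -19.8]
wrist_force: [-0.9, 0.7, 7.4]
opening: 0.475
finger_force: 30.0
```

```bash
python3 -m pendant '[{"dp":[-2,0,0],"rot":[0,0,0],"claw":35},{"dp":[-3,0,0],"rot":[0,0,0],"claw":35},{"dp":[-3,0,0],"rot":[0,0,0],"claw":35},{"dp":[-3,0,0],"rot":[0,0,0],"claw":35},{"dp":[-3,0,0],"rot":[0,0,0],"claw":35},{"dp":[0,0,0],"rot":[0,0,0],"claw":35},{"dp":[0,0,0],"rot":[0,0,0],"claw":35}]'
python3 -m pendant '[{"dp":[-2,0,0],"rot":[0,0,0],"claw":35},{"dp":[-1.5,0,0],"rot":[0,0,0],"claw":35},{"dp":[-1.5,0,0],"rot":[0,0,0],"claw":35},{"dp":[0,0,0],"rot":[0,0,0],"claw":35},{"dp":[0,0,0],"rot":[0,0,0],"claw":35}]'
```

```text
time_s: 8.05
tool_pos: [0.4415, 0.1511, 0.0069]
tcp_rot: [-180.0, 0.0, -19.8]
wrist_force: [-1.4, 3.5, 6.8]
opening: 0.474
finger_force: 30.1
time_s: 8.47
tool_pos: [0.4389, 0.1528, 0.0071]
tcp_rot: [-179.9, -0.2, -19.8]
wrist_force: [9.7, -6.3, 1.7]
opening: 0.478
finger_force: 30.3
```

```bash
python3 -m pendant '[{"dp":[-1.5,0,0],"rot":[0,0,0],"claw":35},{"dp":[0,0,0],"rot":[0,0,0],"claw":35},{"dp":[0,0,0],"rot":[0,0,0],"claw":35}]'
python3 -m pendant '[{"dp":[1.5,0,0],"rot":[0,0,0],"claw":60},{"dp":[0,0,0],"rot":[0,0,0],"claw":60},{"dp":[0,0,0],"rot":[0,0,0],"claw":60},{"dp":[0,0,0],"rot":[0,0,0],"claw":60},{"dp":[0,0,-30],"rot":[0,0,0],"claw":70},{"dp":[0,0,-40],"rot":[0,0,0],"claw":85},{"dp":[20,0,-40],"rot":[0,0,0],"claw":85},{"dp":[30,0,-30],"rot":[0,0,0],"claw":85},{"dp":[18,0,0],"rot":[0,0,0],"claw":85},{"dp":[0,0,0],"rot":[0,0,0],"claw":85},{"dp":[0,0,0],"rot":[0,0,0],"claw":85}]'
python3 - <<'E'
from h import *
im=viewer.read_camera('wrist');cv2.imwrite('pics/w4.png',im[:,:,::-1])
T=toolT();q=proj('wrist',[.5045,.1288,.05],T).astype(int)
x=max(0,q[0]-100);y=max(0,q[1]-75);print(x,y)
cv2.imwrite('pics/c4.png',cv2.resize(im[y:y+150,x:x+200,::-1],None,fx=4,fy=4,interpolation=cv2.INTER_CUBIC))
E
```

```text
time_s: 8.72
tool_pos: [0.4382, 0.1534, 0.0072]
tcp_rot: [-179.9, -0.2, -19.8]
wrist_force: [11.6, -6.9, 1.1]
opening: 0.47
finger_force: 30.5
time_s: 9.63
tool_pos: [0.4995, 0.1299, 0.1436]
tcp_rot: [-180.0, -0.0, -19.8]
wrist_force: [-1.3, 0.3, -0.9]
opening: 0.994
finger_force: 0.0
178 127
```

View pics/c4.png

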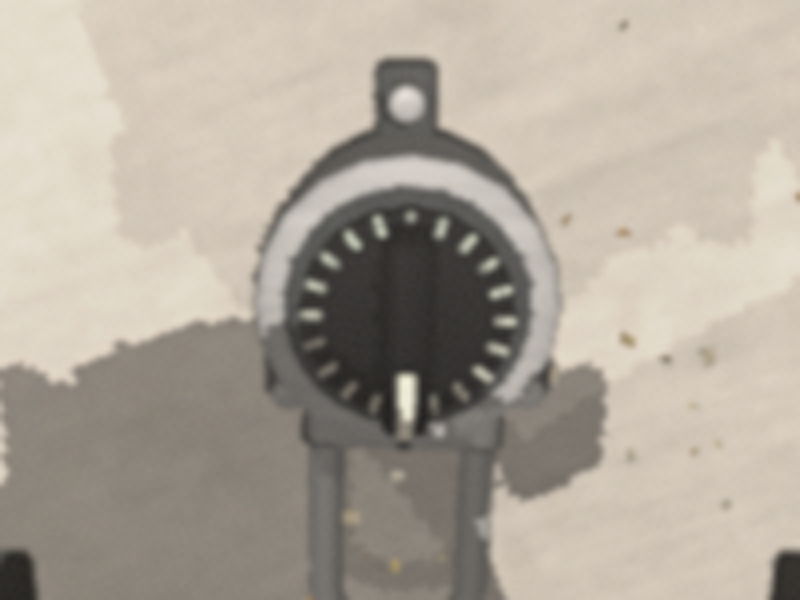

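The shackle is out: the straight legs run past the bottom of the crop, the pointer is still at the index, and the disc centre is at (408,318). Next I'll get the grasp offset and the tin's position from the top and scene pictures.

```bash
python3 - <<'E'
from h import *
c=lambda u,v,z:cast('wrist',(178+(u+.5)/4-.5,127+(v+.5)/4-.5),z)
D=c(408,318,.046);print('disc',D,to_tool(D))
im=viewer.read_camera('wrist')
row=im[270:400,279].astype(int).sum(1);print(row[::3])
# lid in top / scene: bright, low-saturation blob nearest the seed
out={}
for n,seed in (('top',(202,226)),('scene',(228,187))):
    a=cv2.imread(f'pics/{n}0.png');h=cv2.cvtColor(a,cv2.COLOR_BGR2HSV)
    roi=a[seed[1]-30:seed[1]+30,seed[0]-30:seed[0]+30].astype(int)
    m=((roi[:,:,0]-roi[:,:,2])>(-8)).astype(np.uint8)*255
    m=cv2.morphologyEx(m,cv2.MORPH_CLOSE,np.ones((9,9),np.uint8));m=cv2.morphologyEx(m,cv2.MORPH_OPEN,np.ones((3,3),np.uint8))
    cs,_=cv2.findContours(m,0,1);k=max(cs,key=cv2.contourArea)
    e=cv2.fitEllipse(cv2.convexHull(k));p=(e[0][0]+seed[0]-30,e[0][1]+seed[1]-30);print(n,p,e[1],cast(n,p,.045))
    cv2.drawContours(a,[k+np.array([seed[0]-30,seed[1]-30])],-1,(0,0,255),1);out[n]=cv2.resize(a[seed[1]-40:seed[1]+40,seed[0]-45:seed[0]+45],None,fx=4,fy=4)
cv2.imwrite('pics/tin.png',np.hstack([out['top'],out['scene']]))
E
```

```text
disc [0.50018637 0.12937552 0.046     ] [ 2.2 -0.2 97. ]
[343 358 396 393 251 354 348 388 389 390 383 387 385 383 386 391 386 386
 380 378 263 110 111 101  98 101 106  88  82  89  79  82  94 115  75  71
  66  69  70  73  48  62  68  74]
top (201.07608222961426, 226.22807121276855) (39.448184967041016, 40.08786392211914) [0.49625382 0.34500188 0.045     ]
scene (228.36206436157227, 198.7858123779297) (24.29196548461914, 35.45886993408203) [0.48032284 0.29837004 0.045     ]
```

View pics/tin.png

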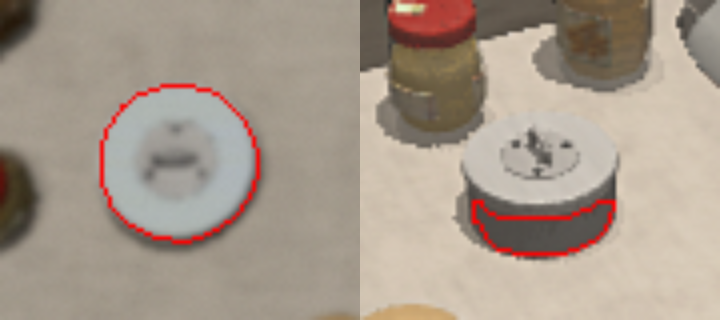

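The left half shows the lid outline fitted well in the top view, giving (0.496, 0.345). The right half puts the lid centre in the scene view at about (228,187), which matches the projection of that point. The mask itself caught only the tin's side there.

```bash
python3 -m pendant '[{"dp":[2.5,-0.2,20],"rot":[0,0,0],"claw":85},{"dp":[0,0,35],"rot":[0,0,0],"claw":85},{"dp":[0,0,30],"rot":[0,0,0],"claw":85},{"dp":[0,0,25],"rot":[0,0,0],"claw":85},{"dp":[0,0,20],"rot":[0,0,0],"claw":85},{"dp":[0,0,10],"rot":[0,0,0],"claw":85},{"dp":[0,0,0],"rot":[0,0,0],"claw":85},{"dp":[0,0,0],"rot":[0,0,0],"claw":85}]' 60
python3 -m pendant '[{"dp":[0,0,0],"rot":[0,0,0],"claw":50},{"dp":[0,0,0],"rot":[0,0,0],"claw":50},{"dp":[0,0,0],"rot":[0,0,0],"claw":50},{"dp":[0,0,0],"rot":[0,0,0],"claw":50},{"dp":[0,0,0],"rot":[0,0,0],"claw":50}]' 60
```

```text
time_s: 10.4
tool_pos: [0.5007, 0.1296, 0.0033]
tcp_rot: [179.9, 0.1, -19.8]
wrist_force: [0.5, -0.3, 1.0]
opening: 0.998
finger_force: 0.0
time_s: 10.82
tool_pos: [0.5018, 0.1287, 0.0051]
tcp_rot: [180.0, -0.1, -19.7]
wrist_force: [-3.2, -13.3, 14.1]
opening: 0.736
finger_force: 62.6
```

```bash
python3 -m pendant '[{"dp":[0,0,-5],"rot":[0,0,0],"claw":50},{"dp":[0,0,-10],"rot":[0,0,0],"claw":50},{"dp":[0,0,-15],"rot":[0,0,0],"claw":50},{"dp":[0,0,-20],"rot":[0,0,0],"claw":50},{"dp":[0,0,-25],"rot":[0,0,0],"claw":50},{"dp":[0,0,-25],"rot":[0,0,0],"claw":50},{"dp":[0,0,-20],"rot":[0,0,0],"claw":50},{"dp":[0,0,-10],"rot":[0,0,0],"claw":50},{"dp":[0,0,-5],"rot":[0,0,0],"claw":50},{"dp":[0,0,0],"rot":[0,0,0],"claw":50},{"dp":[0,0,0],"rot":[0,0,0],"claw":50}]'
python3 - <<'E'
from h import *
im=viewer.read_camera('wrist');cv2.imwrite('pics/w5.png',im[:,:,::-1])
s=observe();print(s['joint_pos'].round(1),s['finger_force'])
print(to_tool(cast('top',(201.1,226.4),.045)))
E
```

```text
time_s: 11.73
tool_pos: [0.5013, 0.1294, 0.1381]
tcp_rot: [180.0, 0.0, -19.8]
wrist_force: [-0.7, 0.1, -4.3]
opening: 0.731
finger_force: 68.6
[ 11.1  24.2 114.    0.   42.  120.9] 68.58456373214722
[ -77.7 -201.1   92.6]
```

View pics/w5.png

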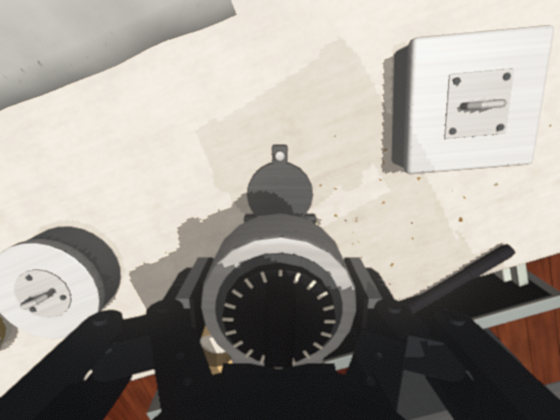

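The lock is lifted level with the dial up: disc centre about (279,318). The round hasp plate centre is at (42,294).

```bash
python3 - <<'E'
from h import *
p=cast('wrist',(42,294),.046);print(p,to_tool(p));q=cast('wrist',(279.5,317),.138+.041);print(q,to_tool(q))
E
```

```text
[0.49927462 0.34727509 0.046     ] [ -75.3 -204.5   91.6]
[0.5021123  0.12982186 0.179     ] [  0.8  -0.8 -41.4]
```

```bash
python3 -m pendant '[{"dp":[-5,-12.5,0],"rot":[0,0,0],"claw":50},{"dp":[-9,-24,0],"rot":[0,0,0],"claw":50},{"dp":[-10,-26,0],"rot":[0,0,0],"claw":50},{"dp":[-10,-26,0],"rot":[0,0,0],"claw":50},{"dp":[-10,-26,0],"rot":[0,0,0],"claw":50},{"dp":[-10,-26,0],"rot":[0,0,0],"claw":50},{"dp":[-9,-25,0],"rot":[0,0,0],"claw":50},{"dp":[-8,-20,4],"rot":[0,0,0],"claw":50},{"dp":[-4,-12,8],"rot":[0,0,0],"claw":50},{"dp":[-2,-5,10],"rot":[0,0,0],"claw":50},{"dp":[0,0,9],"rot":[0,0,0],"claw":50},{"dp":[0,0,5],"rot":[0,0,0],"claw":50},{"dp":[0,0,0],"rot":[0,0,0],"claw":50},{"dp":[0,0,0],"rot":[0,0,0],"claw":50},{"dp":[0,0,0],"rot":[0,0,0],"claw":50},{"dp":[0,0,0],"rot":[0,0,0],"claw":50}]'
python3 - <<'E'
from h import *
s=observe();print(s['joint_pos'].round(1),s['finger_force'],s['dq'].round(2))
w=viewer.read_camera('wrist');t=viewer.read_camera('scene')
a=cv2.resize(t[120:270,150:320],(400,353));b=cv2.resize(w,(400,300));b=np.vstack([b,np.zeros((53,400,3),np.uint8)])
cv2.imwrite('pics/fin.png',np.hstack([b,a])[:,:,::-1])
E
```

```text
time_s: 13.12
tool_pos: [0.4982, 0.3457, 0.1031]
tcp_rot: [-180.0, -0.0, -19.8]
wrist_force: [0.3, 0.4, -3.3]
opening: 0.734
finger_force: 68.8
[ 31.9  32.7 103.8  -0.   43.5 141.7] 68.80582094192505 [ 0.25 -0.06 -0.07 -0.01 -0.06  0.05]
```

View pics/fin.png

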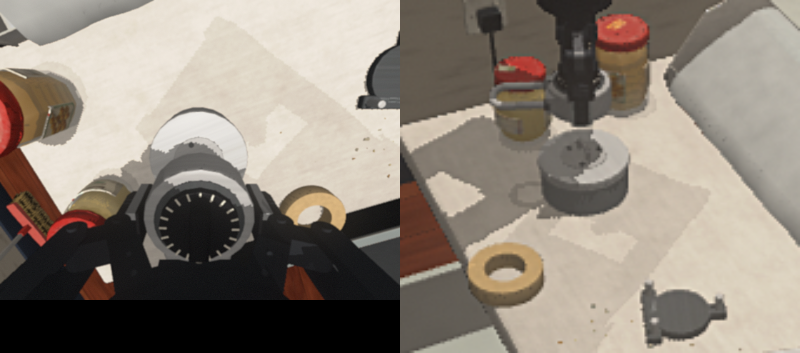

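The left half (wrist view) shows the lock gripped over the tin lid, with the dial at about (200,225). The right half (scene view) shows it above the round hasp with clear space, the shackle extended at about (510,97), and the jar and tape undisturbed. Handing in.

```bash
python3 -c "
from station import order
print(order.finish_job())"
```

```text
the job is handed in; nothing more can be done
None
```

I turned the dial to the index and pulled the shackle fully out; the job was handed in at about 13 s with the open lock held still, dial up, about 45 mm above the round tin's hasp, and the verdict was not shown.

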